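Proof-pull a glued knob on the spring tester

ROBOT

A 6-joint arm with a two-finger parallel gripper is mounted at the origin on a cart in front of the work surface, level with it; the furniture and walls round the work are solid. World frame = base frame: x ahead of the robot, y to its left, z up, the work surface at z = 0. Lengths are in m, angles in degrees, forces in N, time in s.
With the tool pointing down it reaches from about 0.4 to 0.825 m from the base axis. Payload 7 kg.
Tool frame: the origin (TCP) lies midway between the tips of the shut fingers; the grasp point (between the pads) lies 19 mm behind it; z points along the fingers, y is the line along which they close (so a half turn about z gives the same grasp; the last joint's range is limited). The gripper opens to 88 mm and grips with 3 to 60 N. Pads are 19 mm wide; open, the fingers measure 130 mm over their backs; the gripper's body (78 mm by 193 mm) begins 47 mm behind the grasp point.
Start: joints at [84.116, 20.546, 0.682, 0, -70.136, -16.507], TCP at [0.257, 0.624, 0.227] pointing down, gripper open.
Joint ranges: [-176.03, 176.03], [-82.01, 121.73], [-58.28, 71.71], [-173.87, 95.51], [-174.79, -0.11], [-173.66, 173.66]. Speed limits (degrees/s): [136.94, 136.94, 172.46, 180, 180, 180].

INTERFACE

Orientations are given as [roll, pitch, yaw] about the fixed x, y, z axes, in that order (R = Rz(yaw) Ry(pitch) Rx(roll)).
In Python, from plant import ctrl gives the robot as it stands. The module is installed in compiled form; this text tells all that it offers.
- The arm moves only by the tool send_rows, never from a script. Its argument "plan" is a list that holds one entry, the list of rows, each a list of 6 numbers: the shift along the tool's x, y, z in cm, then the turn, a rotation vector about the tool's x, y, z in degrees. A call has 1 to 8 rows; each row is the pose to reach, as a shift and turn from the pose commanded when the call began, along the tool's axes at that moment; what a row does not reach only later rows make up. A row lasts 1/12 s, in which the tool goes at most 41.7 mm and 7.16 degrees, less where a joint would pass 70% of its speed; a pose out of reach is approached as far as the arm can. A call with a gripper value outside its range is refused whole. "fingers" is the opening, from 0 (shut) to 1 (fully open), set as the call begins (left out, the last holds). The fingers move at their own pace and stop on an object; the grip force is fixed at half the most. Time passes only in rows, so rows that repeat a pose let the fingers close. It gives the time, the measured TCP pose, the force, the opening and the grip force at its end, in the units of the state.
- ctrl.get_obs(): the state, without advancing time (a new reading comes with each control period).
- ctrl.snapshot(name): name is "side" or "top" or "wrist"; returns a dict with "img" (480x640x3 uint8, red, green, blue), "K" (3x3 intrinsics, pixels), "pose" (4x4, takes a point from camera to world coordinates). Camera axes: x right, y down, z forward; pixel columns grow to the right and rows downward; lengths in m; the calibration is good to about 2 mm. A picture is of the moment at which its call begins. There is no depth.
- ctrl.close_job(): hands the job in; it is judged then, once.
The state is a dict: "clock": time; "joint_pos": joint angles; "qvel": joint speeds; "tau": joint torques, N m; "tool_pos": TCP position; "orientation": TCP orientation; "force": force on the tool from outside, world axes, zero at the start; "moment": the same for the moment, N m; "opening": finger opening in m; "gripper_force": force on a finger pad.
Only numpy, scipy, OpenCV 4.12 (cv2) and the standard library are available. Lean on these libraries where they do the work, as an engineer would, in place of code of your own. Each camera call takes 0.05 s, during which the arm holds its last target. There are 200 camera calls.

TASK

Check the glue joint of the black pull knob on the bench pull tester: pick the knob up by its grip, slide the head of its stud sideways into the tester's slotted grip all the way to the closed end while the spring is still slack, then draw the knob straight out until the black pointer stands level with the red mark, without overloading the joint by going well past the mark. Finish while still holding the knob there under load, so that the program ends with the gripper pulling on the knob alone (not on the tester) and the pointer steady on the mark; leave the red mark as it is set and the other things on the desk where they are.

Things in the scene. Friction and masses are not known exactly. Their poses are not given: they have to be found in the camera images.
- tester: Bench pull tester, screwed down: aluminium base 185 x 100 x 8 mm, blue spring housing at its rear (top 70 mm above the desk), steel slotted grip on a spindle in front. Origin on the desk; own x points back to the housing (the pull goes along own -x), own y to the scale side, z up. Base spans x -90..+95, y -40..+60 mm. The pull axis runs along own x at y = 0, 52 mm above the desk
- slot_seat (a point): Place of the knob head's centre: on the pull axis inside the slotted grip, at tester x = -30 mm at rest; moves with the grip, axes as the tester's. Steel grip block: x -11.5..+13.5, y -20..+18, z -19..+19 mm of this point. Its T-slot is open to the side (own -y), closed above, below and at the +y end, where the head stops with its centre 1 mm past this point
- slot_mouth (a point): Point on the head's side-entry path, 30 mm from slot_seat along own -y, at the edge of the flared mouth (flares above and below, about 35 mm apart). Moves with the grip. The slot's chamber for the head is 26 mm high and 11 mm deep (x -5.5..+5.5 mm of slot_seat); the slot for the stud through the 6 mm thick front lips is 12 mm high
- spindle (a joint): Travel of the slotted grip against its return spring, m: 0 at rest, grows as it is pulled along the tester's own -x, stop at 0.048. The spring takes about 3 N to start and 0.4 N more per mm (about 14 N at 28 mm); let go, it runs back to 0
- pointer_tip (a point): Tip of the black pointer that is carried by the slotted grip and runs over the white scale on the tester's +y side, 17 mm above the desk; at rest it stands 26 mm in front of the tester's origin (own x = -26 mm). Axes as the tester's
- red_mark (a point): Red line (3 mm wide, 18 mm above the desk) of the small red cursor on its rail beside the white scale, set in advance somewhere 20 to 34 mm of travel in front of the resting pointer; leave it as set. The pointer is on the mark when both have the same own x of the tester. Axes as the tester's
- knob: Black plastic pull knob glued to a headed steel stud, 71 mm long, about 60 g, lying with its stud level. Origin on its underside below mid-grip; own x along the stud to the head, z up. Flange 26 wide x 30 high (x -25..-17 mm), grip 14 wide x 24 high with flat sides to +-y (x -17..+17), round steel collar 30 (x 17.5..21.5), stud 6 mm thick, round head 20 mm, 5 mm thick (x 41..46)
- knob_grip (a point): Middle of the knob's grip, on the stud's axis, 15 mm above the knob's underside
- knob_head (a point): Centre of the stud's round head, 43.5 mm from knob_grip along own x
- glue_tube: White and red glue tube 107 x 28 x 18 mm lying on the desk; leave alone
- flat_pliers: Blue flat pliers 118 x 38 x 11 mm lying on the desk; leave alone
- ear_carton: White small carton 100 x 60 x 42 mm on the desk; leave alone
- driver_yellow: Yellow screwdriver 155 x 14 x 14 mm lying on the desk; leave alone
- solder_spool: Solder spool with a green rim, 62 x 84 x 42 mm; leave alone
There are look-alikes about, which are no part of the job. There is more than one size of the knob; the one meant has the size given above.

How it is judged:
By the outcome, as a careful person would: the job done as asked, in the order asked, and still so for the second after the job is handed in, while the arm keeps its last pose, push and grip.
It also fails if it takes over 48 s, if anything falls off the work surface, if the arm or the gripper's body presses on something with over 40 N, if the wrist force passes 120 N, or if a joint passes its speed limit or range.

## Working session

There is one attempt and no reset: what is moved stays moved. The work goes in short steps, Python scripts to look and compute and a tool call to move; the robot and the scene stay as the last step left them, time stands still between calls to the robot, and variables do not carry over. Pictures are saved under pics/ and viewed, at most 14 in all, crops included, and the job is handed in when it is done.

Besides the shell and the picture viewer there is one more tool, called after ">>>" as a command line: name --argument value ..., lists and objects as JSON in quotes. send_rows: Moves the arm, as the interface text tells. Its arguments: {"type":"object","properties":{"plan":{"type":"array","items":{"type":"array","items":{"type":"array","items":{"type":"number"}}}},"fingers":{"type":"number"}},"required":["plan"]}

```bash
mkdir -p pics; cat > h.py <<'E'
import numpy as np, cv2
from plant import ctrl
def snap(n,save=None):
    s=ctrl.snapshot(n); im=cv2.cvtColor(np.array(s["img"]),cv2.COLOR_RGB2BGR)
    if save: cv2.imwrite("pics/"+save,im)
    np.savez("/tmp/"+n,im=im,K=s["K"],pose=s["pose"]); return im,np.array(s["K"]),np.array(s["pose"])
def load(n):
    d=np.load("/tmp/"+n+".npz"); return d["im"],d["K"],d["pose"]
def ray(u,v,K,P):
    d=P[:3,:3]@np.linalg.solve(K,[u,v,1.]); return P[:3,3],d
def onz(u,v,z,K,P):
    o,d=ray(u,v,K,P); return o+d*(z-o[2])/d[2]
def proj(p,K,P):
    c=P[:3,:3].T@(np.array(p)-P[:3,3]); q=K@c; return q[:2]/q[2]
def tri(a,b):
    (o1,d1),(o2,d2)=a,b
    A=np.stack([d1,-d2],1); t=np.linalg.lstsq(A,o2-o1,rcond=None)[0]
    p,q=o1+t[0]*d1,o2+t[1]*d2; return (p+q)/2,np.linalg.norm(p-q)
E
python3 - <<'E'
from h import *
for n in ["top","side"]:
    im,K,P=snap(n,n+"0.png"); print(n,K[0,0],K[:2,2],P.round(3).tolist())
print(ctrl.get_obs())
E
```

```text
top 455.63388221250676 [316.30762429 233.71878801] [[0.011, -0.985, 0.173, 0.41], [-1.0, -0.011, 0.004, -0.048], [-0.003, -0.173, -0.985, 0.889], [0.0, 0.0, 0.0, 1.0]]
side 577.9828805465472 [317.05011728 243.3187182 ] [[0.996, 0.056, -0.064, 0.613], [0.083, -0.486, 0.87, -0.866], [0.017, -0.872, -0.489, 0.548], [0.0, 0.0, 0.0, 1.0]]
{'clock': 0.1, 'joint_pos': array([ 8.41161212e+01,  2.05869841e+01,  6.41257206e-01, -1.89159794e-02,
       -7.01357036e+01, -1.65076265e+01]), 'qvel': array([-0.01213596, -0.14315906,  0.15950089,  0.17707555,  0.00866642,
        0.11409766]), 'tau': array([-1.50551237e-03, -5.84165347e+01,  2.93751669e+01,  7.01561987e+00,
        1.01766887e-02, -3.95535449e-05]), 'tool_pos': array([0.25697514, 0.62371534, 0.22573355]), 'orientation': array([ 1.79916873e+02, -6.08976797e-03, -2.23979411e+01]), 'force': array([-0.25248253, -0.63302174, -0.48889927]), 'moment': array([ 0.01101291, -0.02589454,  0.00233016]), 'gripper_force': 0.0, 'opening': 0.08758262702186936}
```

View pics/top0.png

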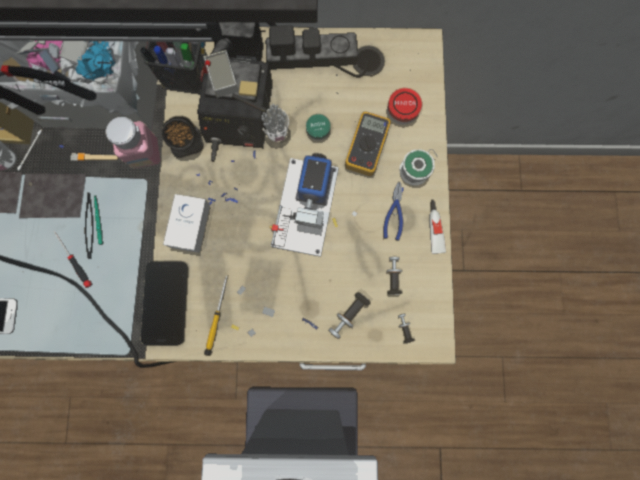

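View pics/side0.png

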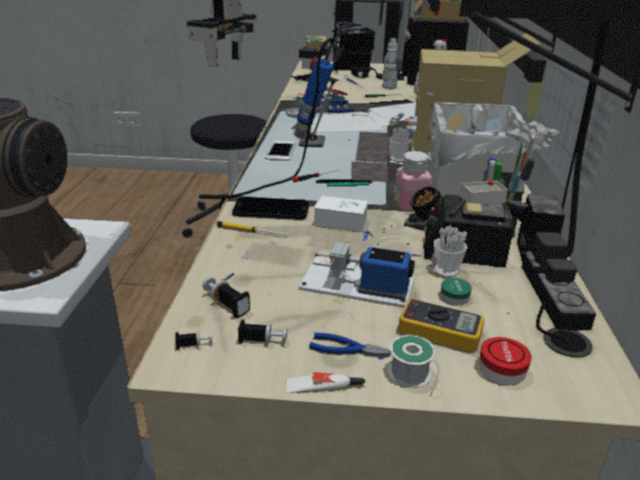

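Top view: three knob look-alikes, at about (350,315) large, (394,276) medium and (405,328) small. At roughly 1.9 mm/px they are about 100, 75 and 57 mm long, so the medium one fits 71 mm. The tester is at about (308,205), with its housing up in the image (+x), scale to the left and slot mouth to the right. I'll measure all of these and check the choice in a close crop.

```bash
python3 - <<'E'
from h import *
im,K,P=load("top")
g=cv2.cvtColor(im,cv2.COLOR_BGR2HSV)
# non-wood: low saturation or dark
roi=np.zeros(im.shape[:2],np.uint8); roi[240:350,325:430]=1
m=((g[...,2]<75)).astype(np.uint8)*roi
n,l,st,c=cv2.connectedComponentsWithStats(m)
for i in range(1,n):
    if st[i,4]>15:
        ys,xs=np.where(l==i); r=cv2.minAreaRect(np.stack([xs,ys],1).astype(np.float32))
        print("dark",c[i].round(1),st[i],[np.round(x,1) for x in r], onz(*c[i],.015,K,P).round(4))
a=cv2.resize(im[240:350,325:430],None,fx=5,fy=5,interpolation=cv2.INTER_CUBIC)[:, :525]
a=cv2.resize(a,(400,419))
b=cv2.resize(im[145:265,265:345],None,fx=5,fy=5,interpolation=cv2.INTER_CUBIC); 
can=np.zeros((600,800,3),np.uint8); can[:419,:400]=a; can[:600,400:]=b
cv2.imwrite("pics/c1.png",can)
E
```

```text
dark [393.3 286.4] [388 273  13  21  93] [array([394., 283.]), array([12., 20.]), np.float64(0.0)] [ 0.4629 -0.1923  0.015 ]
dark [358.2 304.4] [345 294  24  26 142] [array([354.3, 305.3]), array([14.8, 26.2]), np.float64(48.6)] [ 0.4281 -0.1251  0.015 ]
dark [406.9 336. ] [403 328  10  14  61] [array([407.5, 334.2]), array([13.8,  7.2]), np.float64(80.5)] [ 0.3707 -0.2161  0.015 ]
```

View pics/c1.png

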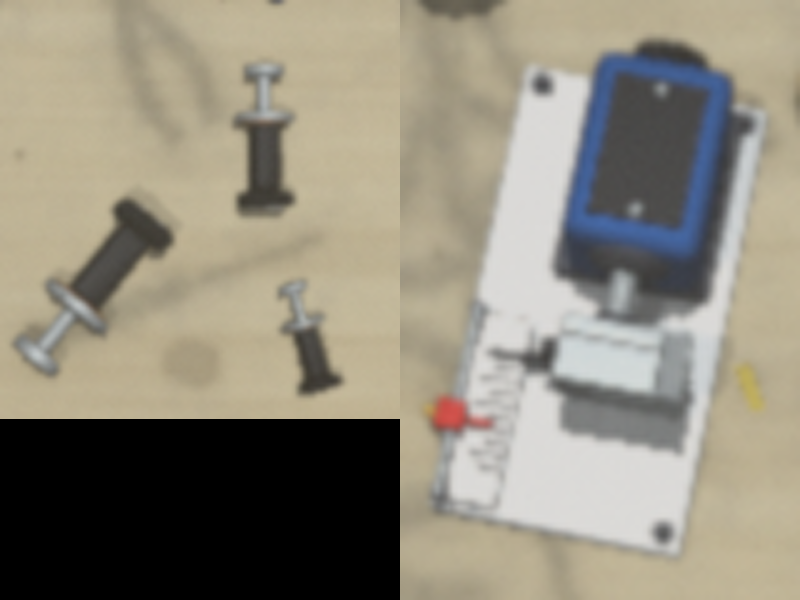

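The crop confirms the medium knob: head at full-image (394,259), flange end at (395,296), stud pointing +x. On the tester, the corners are roughly at (291,158), (338,167), (321,256) and (272,247). The red line is near (361→283,229), left of the scale, and the pointer tip is at (~284,216). Next I'll turn these into positions.

```bash
python3 - <<'E'
from h import *
im,K,P=load("top"); S=load("side")
h=onz(394.3,258.9,.015,K,P); e=onz(394.8,295.7,.015,K,P)
print("head",h,"end",e,np.linalg.norm(h-e),np.degrees(np.arctan2(*(h-e)[1::-1])))
for u in [(349.5,313),(331,334),(402,315)]: print(onz(*u,.015,K,P).round(3))
C=[onz(265+(a-400)/5,145+b/5,.008,K,P) for a,b in [(528,65),(765,112),(682,553),(433,512)]]
print(np.round(C,4),[np.linalg.norm(C[i]-C[(i+1)%4]).round(4) for i in range(4)])
bl,br,fr,fl=C
x=(bl+br-fr-fl); x/=np.linalg.norm(x); y=np.cross([0,0,1],x); yaw=np.degrees(np.arctan2(x[1],x[0]))
c=(bl+br+fr+fl)/4; o=c-x*.0025-y*.010; o[2]=0
print("yaw",yaw,"origin",o)
T=lambda p:o+x*p[0]+y*p[1]+np.array([0,0,p[2]])
# side check
for nm,p in dict(seat=(-.03,0,.052),mouth=(-.03,-.03,.052),blktop=(-.029,0,.071),fr=(-.09,-.04,.008)).items():
    print(nm,T(p).round(4),"top",proj(T(p),K,P).round(1),"side",proj(T(p),*S[1:]).round(1))
for q,z in [((489,354),.017),((490,423),.018)]:
    w=onz(265+(q[0]-400)/5,145+q[1]/5,z,K,P)-o; print("scale",w@x,w@y)
print("knob side", [proj(p,*S[1:]).round(1) for p in (h,e)])
E
```

```text
head [ 0.51568758 -0.19513908  0.015     ] end [ 0.44530075 -0.19479273  0.015     ] 0.07038767317105316 -0.2819295313793423
[ 0.412 -0.109  0.015]
[ 0.373 -0.074  0.015]
[ 0.409 -0.208  0.015]
[[ 0.7196  0.0096  0.008 ]
 [ 0.7007 -0.0863  0.008 ]
 [ 0.5215 -0.0545  0.008 ]
 [ 0.5365  0.0429  0.008 ]] [np.float64(0.0978), np.float64(0.1821), np.float64(0.0986), np.float64(0.186)]
yaw -10.18801125973174 origin [ 0.61534834 -0.03149801  0.        ]
seat [ 0.5858 -0.0262  0.052 ] top [306.8 218.4] side [337.3 257.2]
mouth [ 0.5805 -0.0557  0.052 ] top [322.5 221.4] side [333.1 266.1]
blktop [ 0.5868 -0.0264  0.071 ] top [306.7 215.8] side [338.3 247.5]
fr [ 0.5197 -0.0549  0.008 ] top [321.6 256.5] side [296.4 286. ]
scale -0.02655834526751532 0.049380388098733866
scale -0.053569395761229543 0.043384633323107366
knob side [array([282.8, 334.3]), array([235.6, 331. ])]
```

```bash
cat >> h.py <<'E'
from scipy.spatial.transform import Rotation as Ro
def move(target,yaw):
    o=ctrl.get_obs(); R=Ro.from_euler('xyz',o["orientation"],degrees=True)
    D=Ro.from_euler('xyz',[180,0,yaw],degrees=True)
    print("cm",(R.inv().apply(np.array(target)-o["tool_pos"])*100).round(2),"rot",(R.inv()*D).as_rotvec(degrees=True).round(2),"clock",o["clock"],"pos",np.round(o["tool_pos"],4),"F",np.round(o["force"],2))
E
python3 -c "
from h import *
move([0.471,-.195,.20],0)"
```

```text
cm [50.98 67.54  2.68] rot [ 8.00e-02  1.00e-02 -2.24e+01] clock 0.1 pos [0.257  0.6237 0.2257] F [-0.25 -0.63 -0.49]
```

>>> send_rows --plan '[[[1,1.3,0,0,0,-2],[3,4,0,0,0,-6],[5.4,7.1,0,0,0,-11],[7.8,10.3,0,0,0,-16],[10.2,13.5,0.4,0,0,-20],[12.6,16.7,0.8,0,0,-22.4],[15,19.9,1,0,0,-22.4],[17.4,23.1,1.2,0,0,-22.4]]]' --fingers 1

```text
clock: 0.77
tool_pos: [0.3299, 0.342, 0.2141]
orientation: [180.0, 0.0, 0.0]
force: [1.2, 0.2, 1.3]
opening: 0.0874
gripper_force: 0.0
```

```bash
python3 -c "
from h import *
move([0.471,-.195,.20],0)"
```

```text
cm [14.07 53.71  1.43] rot [0.02 0.02 0.04] clock 0.7667 pos [0.3299 0.342  0.2141] F [1.23 0.15 1.28]
```

>>> send_rows --plan '[[[1,3.8,0,0,0,0],[2,7.6,0,0,0,0],[3,11.4,0,0,0,0],[4,15.2,0,0,0,0],[5,19,0,0,0,0],[6,22.8,0,0,0,0],[7,26.6,0.5,0,0,0],[8,30.4,1,0,0,0]]]'

```text
clock: 1.43
tool_pos: [0.4101, 0.0384, 0.2049]
orientation: [-179.9, -0.1, 0.0]
force: [0.7, 0.9, -0.1]
opening: 0.0876
gripper_force: 0.0
```

>>> send_rows --plan '[[[1,3.8,0,0,0,0],[2,7.6,0,0,0,0],[3,11.4,0,0,0,0],[4,15.2,0,0,0,0],[5,19,0,0,0,0],[5.8,21.8,0,0,0,0],[6.1,23.1,0,0,0,0],[6.1,23.1,0,0,0,0]]]'

```text
clock: 2.1
tool_pos: [0.4711, -0.1933, 0.2037]
orientation: [180.0, 0.1, -0.2]
force: [-1.2, -0.1, 0.1]
opening: 0.0877
gripper_force: 0.0
```

```bash
python3 -c "
from h import *
move([0.471,-.195,.20],0)
im,K,P=snap('wrist','w1.png');print(K.round(1).tolist(),P.round(3).tolist())"
```

```text
cm [-0.01  0.17  0.37] rot [ 0.02  0.1  -0.18] clock 2.1 pos [ 0.4711 -0.1933  0.2037] F [-1.24 -0.1   0.07]
[[363.1, 0.0, 317.9], [0.0, 363.1, 241.5], [0.0, 0.0, 1.0]] [[-0.004, -0.956, -0.294, 0.551], [-1.0, 0.004, -0.0, -0.193], [0.001, 0.294, -0.956, 0.361], [0.0, 0.0, 0.0, 1.0]]
```

View pics/w1.png

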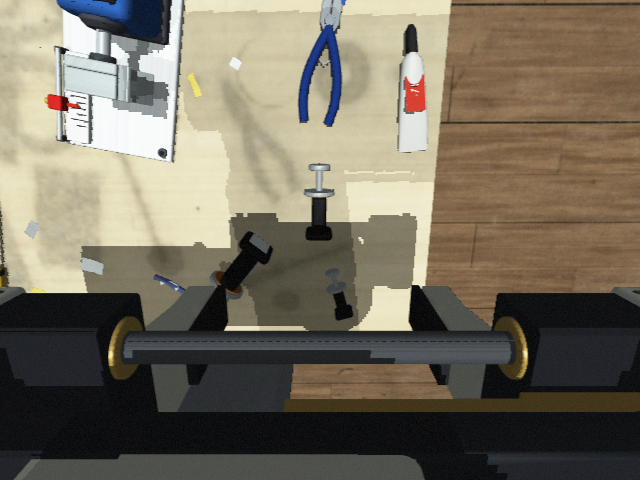

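Wrist view: the target knob is centred at column 319, head at (319,167), flange end at (319,240). The large knob's flange at (255,245) is near the left finger, so I'll narrow the opening before going down.

```bash
python3 - <<'E'
from h import *
im,K,P=load("wrist"); g=cv2.cvtColor(im,cv2.COLOR_BGR2HSV)
V=g[...,2]
for v in [201,206,211,216,220,230,234,238]:
    r=V[v,300:342]; d=np.where(r<38)[0]+300; print(v,d.min() if len(d) else None,d.max() if len(d) else None)
print(V[156:246,319].tolist())
print(V[167,300:342].tolist())
for u,v,z in [(319,210,.027),(319,196.5,.027),(319,167,.015),(319,239,.004),(256,235,.015)]: print(u,v,onz(u,v,z,K,P).round(4))
E
```

```text
201 313 325
206 312 325
211 312 325
216 312 325
220 312 325
230 306 330
234 306 331
238 306 330
[203, 206, 209, 207, 206, 206, 208, 91, 84, 125, 240, 233, 221, 201, 156, 203, 206, 202, 203, 207, 203, 202, 206, 201, 203, 201, 205, 202, 199, 200, 200, 202, 198, 200, 198, 88, 79, 215, 234, 217, 195, 145, 27, 33, 38, 46, 39, 40, 38, 41, 36, 42, 37, 38, 36, 38, 41, 36, 39, 40, 35, 33, 36, 30, 33, 34, 30, 34, 27, 9, 4, 12, 9, 14, 17, 10, 3, 12, 16, 10, 11, 8, 9, 6, 43, 84, 86, 84, 83, 83]
[197, 197, 195, 196, 201, 203, 202, 199, 163, 123, 129, 145, 156, 166, 181, 196, 211, 227, 231, 233, 226, 212, 198, 183, 176, 165, 156, 144, 130, 96, 173, 206, 204, 208, 205, 206, 208, 208, 204, 208, 207, 212]
319 210 [ 0.4788 -0.1943  0.027 ]
319 196.5 [ 0.4915 -0.1944  0.027 ]
319 167 [ 0.5173 -0.1945  0.015 ]
319 239 [ 0.4435 -0.1943  0.004 ]
256 235 [ 0.4512 -0.1319  0.015 ]
```

>>> send_rows --plan '[[[0,0,2,0,0,0],[0,0,6,0,0,0],[0,0,10,0,0,0],[0,0,13.5,0,0,0],[0,0,16.5,0,0,0],[0,0,18,0,0,0],[0,0,18.5,0,0,0],[0,0,18.5,0,0,0]]]' --fingers 0.45

```text
clock: 2.82
tool_pos: [0.4702, -0.19, 0.0186]
orientation: [-180.0, 0.2, 0.1]
force: [-0.7, 0.1, 0.6]
opening: 0.0415
gripper_force: 0.0
```

```bash
python3 - <<'E'
from h import *
move([0.471,-.1945,.004],0)
im,K,P=snap('wrist'); V=cv2.cvtColor(im,cv2.COLOR_BGR2GRAY)
print(K[0,0],P.round(3).tolist())
for p in [(.471,-.1945,.027),(.4885,-.1945,.03),(.5145,-.1945,.015)]: print(proj(p,K,P).round(1))
cv2.imwrite("pics/w2.png",im)
E
```

```text
cm [0.09 0.45 1.46] rot [-0.    0.16  0.07] clock 2.8167 pos [ 0.4702 -0.19    0.0186] F [-0.69  0.11  0.55]
363.1424277002427 [[0.0, -0.956, -0.295, 0.55], [-1.0, 0.0, -0.001, -0.189], [0.001, 0.295, -0.956, 0.176], [0.0, 0.0, 0.0, 1.0]]
[328.5 310.5]
[329.1 277.5]
[328.6 211.2]
```

View pics/w2.png

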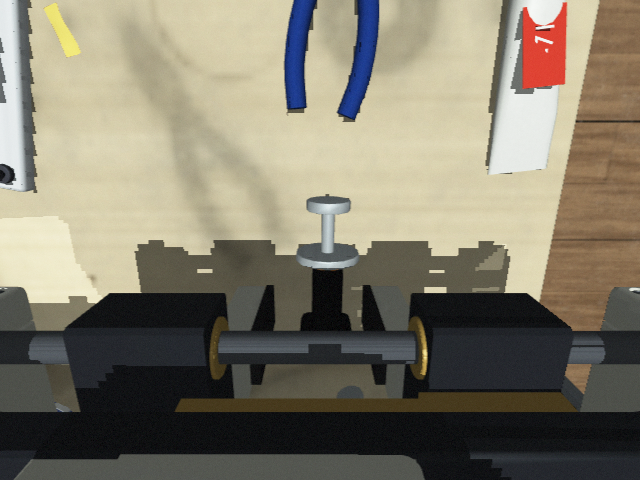

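Wrist close view: knob axis at column 328 between the fingers, collar at v 244–268, head at v 196–214. That puts it a few mm further along +x than I took, so I'll work out the correction.

```bash
python3 - <<'E'
from h import *
im,K,P=load('wrist'); V=cv2.cvtColor(im,cv2.COLOR_BGR2GRAY)
print(V[190:275,328].tolist())
print("collar rear top",onz(328,267.5,.03,K,P)-[.0175,0,0],"head rear top",onz(328,213.5,.025,K,P)-[.041,0,0],"head front low",onz(328,196,.005,K,P)-[.046,0,0],"flange front top",onz(328,314,.03,K,P)+[.017,0,0])
E
```

```text
[205, 207, 210, 204, 94, 87, 83, 82, 84, 82, 85, 84, 87, 93, 222, 232, 232, 229, 226, 222, 214, 206, 202, 188, 186, 209, 209, 210, 210, 206, 206, 205, 204, 207, 207, 204, 205, 206, 203, 206, 205, 203, 205, 201, 201, 203, 204, 201, 201, 202, 202, 200, 197, 201, 199, 201, 199, 197, 197, 200, 197, 198, 196, 120, 83, 81, 84, 84, 84, 86, 84, 88, 194, 233, 213, 209, 207, 203, 101, 82, 31, 12, 9, 10, 6]
collar rear top [ 0.47563555 -0.19400275  0.03      ] head rear top [ 0.47471466 -0.19395225  0.025     ] head front low [ 0.47367015 -0.19447491  0.005     ] flange front top [ 0.48786178 -0.19418965  0.03      ]
```

>>> send_rows --plan '[[[0.4,0.4,0.3,0,0,0],[0.4,0.4,0.8,0,0,0],[0.4,0.4,1.2,0,0,0],[0.4,0.4,1.4,0,0,0],[0.4,0.4,1.4,0,0,0]]]'

```text
clock: 3.28
tool_pos: [0.4748, -0.1948, 0.0053]
orientation: [-180.0, 0.0, -0.0]
force: [0.2, 0.7, -0.1]
opening: 0.0397
gripper_force: 0.0
```

```bash
python3 -c "
from h import *
move([0.474,-.194,.004],0)"
```

```text
cm [-0.08 -0.08  0.13] rot [-0.    0.02 -0.01] clock 3.2833 pos [ 0.4748 -0.1948  0.0053] F [ 0.25  0.7  -0.09]
```

>>> send_rows --plan '[[[0,0,0.15,0,0,0],[0,0,0.15,0,0,0],[0,0,0.15,0,0,0],[0,0,0.15,0,0,0],[0,0,0.15,0,0,0],[0,0,0.15,0,0,0],[0,0,0.15,0,0,0],[0,0,0.15,0,0,0]]]' --fingers 0

```text
clock: 3.95
tool_pos: [0.4752, -0.1948, 0.0041]
orientation: [180.0, -0.0, 0.0]
force: [-0.6, 0.5, -0.1]
opening: 0.014
gripper_force: 30.0
```

>>> send_rows --plan '[[[0,0,-0.5,0,0,0],[0,0,-2,0,0,0],[0,0,-4,0,0,0],[0,0,-6,0,0,0],[0,0,-8,0,0,0],[0,0,-9.5,0,0,0],[0,0,-10,0,0,0],[0,0,-10,0,0,0]]]'

```text
clock: 4.62
tool_pos: [0.4759, -0.1948, 0.1055]
orientation: [180.0, -0.2, 0.0]
force: [0.2, -0.4, -0.4]
opening: 0.0139
gripper_force: 30.0
```

```bash
python3 - <<'E'
from h import *
move([0.474,-.194,.1],0)
o=ctrl.get_obs(); print(o["opening"],o["gripper_force"])
im,K,P=snap('wrist'); 
cv2.imwrite("pics/w3.png",im); print(P.round(4).tolist())
E
```

```text
cm [-0.19 -0.08  0.55] rot [ 0.01 -0.17  0.01] clock 4.6167 pos [ 0.4759 -0.1948  0.1055] F [ 0.24 -0.38 -0.37]
0.013905464652115208 29.991125464439392
[[-0.0007, -0.9572, -0.2894, 0.5546], [-1.0, 0.0011, -0.001, -0.1943], [0.0013, 0.2894, -0.9572, 0.2631], [0.0, 0.0, 0.0, 1.0]]
```

View pics/w3.png

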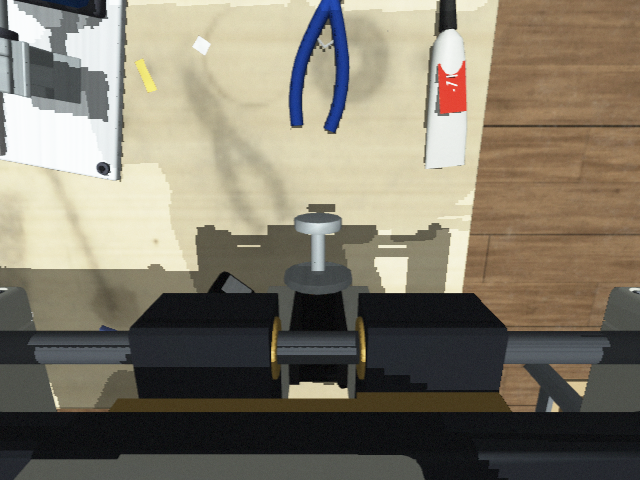

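Knob held (opening 13.9 mm, force 30 N), head at (318,222), stud straight ahead. Next I stage it beside the slot at axis height, where head and block appear in one picture.

```bash
cat >> h.py <<'E'
yaw=-10.19; o0=np.array([0.61535,-.0315,0]); cx=np.array([np.cos(np.radians(yaw)),np.sin(np.radians(yaw)),0]); cy=np.array([-cx[1],cx[0],0])
T=lambda p:o0+cx*p[0]+cy*p[1]+np.array([0,0,p[2]])
E
python3 - <<'E'
from h import *
im,K,P=load('wrist'); o=ctrl.get_obs(); t=o["tool_pos"]
for d,z in [((.041),.0209),(.046,.0009),(.0175,.0259)]: print(proj(t+[d-.0005,0,z],K,P).round(1))
V=cv2.cvtColor(im,cv2.COLOR_BGR2GRAY); print(V[200:300,318].tolist())
move(T((-.0735,-.075,.0411)),yaw)
E
```

```text
[318.4 234.8]
[318.3 211.7]
[318.4 294.7]
[209, 210, 209, 210, 93, 90, 88, 84, 92, 90, 88, 92, 89, 84, 86, 84, 83, 86, 87, 87, 92, 89, 93, 188, 233, 229, 226, 222, 215, 214, 209, 202, 198, 192, 187, 206, 208, 204, 206, 205, 205, 205, 204, 206, 206, 204, 205, 204, 204, 205, 204, 204, 201, 202, 205, 201, 204, 202, 202, 201, 199, 201, 204, 202, 203, 202, 200, 202, 202, 201, 202, 89, 82, 81, 81, 70, 69, 69, 73, 70, 67, 71, 65, 66, 69, 70, 82, 88, 82, 83, 88, 85, 87, 80, 59, 11, 12, 11, 9, 8]
cm [  5.45 -10.23   6.32] rot [-0.02 -0.06 10.19] clock 4.6667 pos [ 0.4752 -0.1947  0.1043] F [ 0.08 -0.4  -1.1 ]
```

>>> send_rows --plan '[[[0.6,-1,0.6,0,0,1],[1.6,-3,1.8,0,0,4],[2.7,-5.1,3.2,0,0,7],[3.8,-7.2,4.5,0,0,10.2],[4.7,-9,5.6,0,0,10.2],[5.2,-9.9,6.1,0,0,10.2],[5.4,-10.2,6.3,0,0,10.2],[5.4,-10.2,6.3,0,0,10.2]]]'

```text
clock: 5.33
tool_pos: [0.5285, -0.0924, 0.0398]
orientation: [180.0, 0.1, -10.1]
force: [0.3, -0.7, 0.1]
opening: 0.0136
gripper_force: 30.0
```

```bash
python3 - <<'E'
from h import *
im,K,P=snap('wrist','w4.png'); 
move(T((-.0735,-.075,.0411)),yaw)
print(P.round(4).tolist())
s,_,_=snap('side'); t,_,_=snap('top')
E
```

```text
cm [ 0.11 -0.09 -0.06] rot [0.03 0.09 0.04] clock 5.3833 pos [ 0.5285 -0.093   0.0405] F [-0.25 -0.09 -0.03]
[[-0.1766, -0.9406, -0.2899, 0.6068], [-0.9843, 0.1693, 0.0501, -0.1059], [0.002, 0.2942, -0.9557, 0.197], [0.0, 0.0, 0.0, 1.0]]
```

View pics/w4.png

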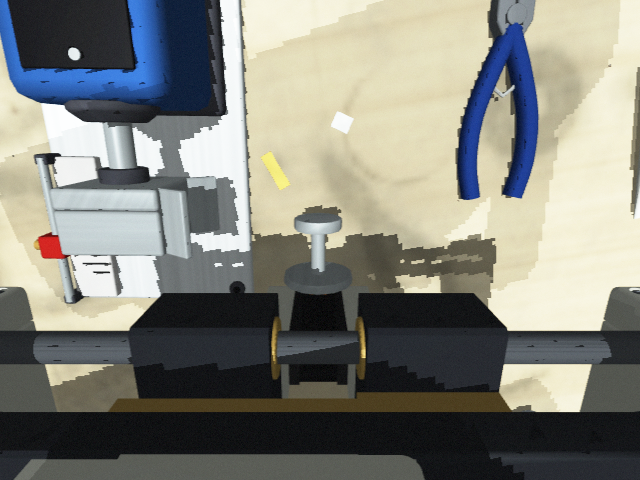

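Wrist view at staging: block at u 52–165, v 185–255, flared mouth lip at u 165–190, head at (318,222). The pointer is hidden under the block. I'll compare predicted block edges with the seen ones.

```bash
python3 - <<'E'
from h import *
im,K,P=load('wrist')
for nm,p in dict(rl=(-.0165,.018,.071),rr=(-.0165,-.02,.071),fl=(-.0415,.018,.071),fr=(-.0415,-.02,.071),rb=(-.0165,-.02,.033),basefr=(-.09,-.04,.008),base2=(.0,-.04,.008),spl=(-.012,0,.052)).items(): print(nm,proj(T(p),K,P).round(1))
V=cv2.cvtColor(im,cv2.COLOR_BGR2GRAY)
print("col110",V[170:270,110].tolist()); print("col150",V[170:270,150].tolist())
print("row235",V[235,40:200].tolist())
for v in (30,100,200,270): print(v,[round(x) for x in V[v,230:262]])
cv2.imwrite("pics/c5.png",cv2.resize(im[150:300,20:220],None,fx=4,fy=4,interpolation=cv2.INTER_CUBIC))
E
```

```text
rl [ 51.  193.5]
rr [160.2 193.5]
fl [ 65.7 261. ]
fr [168.8 260.9]
rb [195.2 179.3]
basefr [256.7 302.4]
base2 [247.9 139.7]
spl [127.9 174.1]
col110 [59, 74, 78, 73, 72, 73, 75, 75, 75, 73, 75, 73, 72, 75, 78, 90, 91, 92, 91, 142, 190, 202, 211, 218, 216, 215, 213, 215, 214, 210, 213, 215, 213, 211, 213, 213, 211, 214, 196, 175, 121, 134, 180, 191, 206, 210, 212, 216, 213, 211, 208, 210, 209, 213, 210, 210, 210, 212, 208, 213, 213, 210, 212, 210, 209, 209, 208, 209, 210, 211, 209, 207, 206, 204, 206, 202, 202, 202, 200, 201, 201, 201, 207, 202, 175, 140, 186, 195, 205, 217, 221, 228, 195, 115, 115, 236, 239, 241, 241, 244]
col150 [246, 246, 246, 246, 239, 231, 154, 69, 65, 63, 79, 95, 90, 91, 93, 89, 97, 92, 93, 101, 176, 194, 207, 218, 224, 226, 225, 223, 222, 222, 221, 222, 217, 215, 212, 213, 210, 209, 197, 178, 165, 107, 161, 185, 200, 213, 215, 215, 215, 215, 212, 213, 213, 215, 213, 213, 214, 213, 213, 214, 216, 215, 212, 210, 209, 207, 206, 207, 208, 208, 210, 208, 206, 205, 202, 201, 202, 203, 202, 205, 199, 204, 203, 203, 185, 110, 244, 244, 244, 245, 245, 245, 244, 245, 2
[... 767 characters left out ...]
, 195, 240, 243, 245, 244, 246, 245, 245, 244, 244]
30 [249, 249, 249, 249, 249, 253, 253, 249, 241, 216, 150, 102, 165, 215, 223, 223, 235, 242, 243, 242, 243, 242, 243, 243, 242, 242, 242, 243, 242, 241, 241, 240]
100 [247, 247, 247, 247, 247, 247, 248, 249, 249, 245, 239, 227, 205, 155, 107, 162, 209, 220, 220, 219, 221, 222, 220, 220, 221, 221, 220, 221, 220, 220, 219, 217]
200 [120, 118, 115, 116, 224, 244, 243, 244, 244, 244, 245, 245, 245, 246, 240, 233, 222, 189, 131, 115, 187, 212, 209, 211, 209, 210, 212, 210, 211, 210, 212, 215]
270 [114, 117, 116, 117, 116, 118, 116, 115, 113, 114, 114, 112, 114, 114, 114, 115, 117, 113, 111, 112, 104, 100, 92, 91, 97, 97, 95, 94, 94, 94, 95, 94]
```

View pics/c5.png

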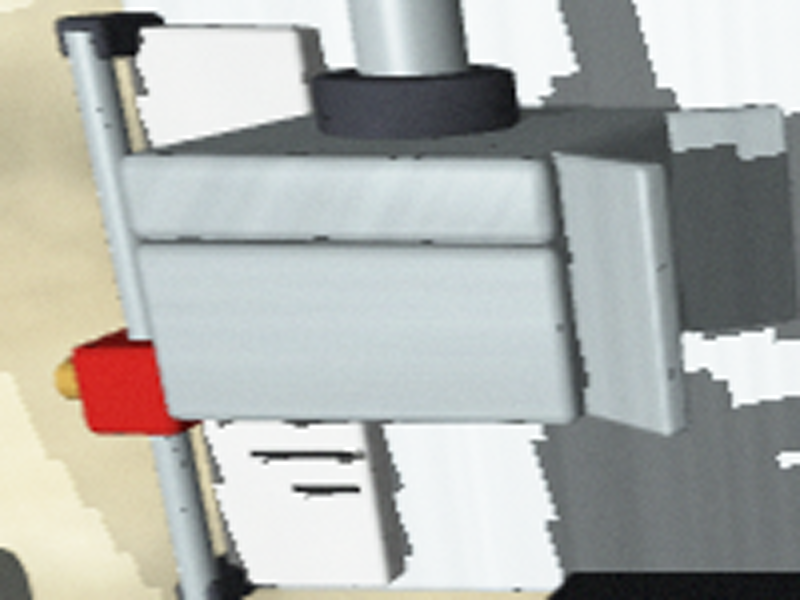

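Block edges sit about 5 px up (+2 mm own x) and 3 px left (+1 mm own y) of prediction; rows are level, so the yaw is good. The seat is therefore at own (−28, +1) mm relative to the gripper, and I'll approach the mouth with that.

```bash
cat >> h.py <<'E'
o0=o0+cx*.002+cy*.001
E
python3 -c "
from h import *
move(T((-.073,-.040,.0411)),yaw)"
```

```text
cm [ 0.33 -3.73  0.02] rot [-0.    0.   -0.03] clock 5.4833 pos [ 0.5287 -0.0934  0.0413] F [-0.76 -0.1  -1.03]
```

>>> send_rows --plan '[[[0.3,0,0,0,0,0],[0.3,-0.8,0,0,0,0],[0.3,-1.7,0,0,0,0],[0.3,-2.6,0,0,0,0],[0.3,-3.4,0,0,0,0],[0.3,-3.7,0,0,0,0],[0.3,-3.7,0,0,0,0],[0.3,-3.7,0,0,0,0]]]'

```text
clock: 6.15
tool_pos: [0.5385, -0.0564, 0.0411]
orientation: [180.0, 0.0, -10.1]
force: [-0.0, -0.2, -0.9]
opening: 0.0136
gripper_force: 30.0
```

```bash
python3 - <<'E'
from h import *
im,K,P=snap('wrist'); o=ctrl.get_obs()
move(T((-.073,0.001,.0411)),yaw)
for nm,p in dict(rl=(-.0165,.018,.071),rr=(-.0165,-.02,.071),fl=(-.0415,.018,.071),fr=(-.0415,-.02,.071)).items(): print(nm,proj(T(p),K,P).round(1))
Rm=Ro.from_euler('xyz',[180,0,yaw],degrees=True)
h=[proj(o["tool_pos"]+cx*d+[0,0,z],K,P).round(1) for d,z in [(.0405,.0209),(.0455,.0009)]]; print("head rear top/front low",h)
u=int(h[0][0]); V=cv2.cvtColor(im,cv2.COLOR_BGR2GRAY); print(V[195:245,u].tolist())
cv2.imwrite("pics/c6.png",cv2.resize(im[120:320,120:400],None,fx=2.8,fy=2.8,interpolation=cv2.INTER_CUBIC))
E
```

```text
cm [ 0.02 -4.04 -0.01] rot [0.   0.01 0.03] clock 6.2 pos [ 0.5385 -0.0567  0.041 ] F [-0.41 -0.42 -1.04]
rl [157.1 196.9]
rr [264.7 196.9]
fl [165.8 263.3]
fr [267.6 263.3]
head rear top/front low [array([319.4, 234. ]), array([319.2, 210.6])]
[199, 195, 196, 177, 170, 174, 173, 196, 196, 197, 133, 88, 83, 85, 86, 84, 85, 84, 82, 81, 82, 88, 82, 89, 85, 92, 87, 94, 188, 233, 230, 226, 222, 216, 212, 206, 202, 199, 188, 187, 199, 201, 202, 202, 199, 198, 199, 201, 200, 201]
```

View pics/c6.png

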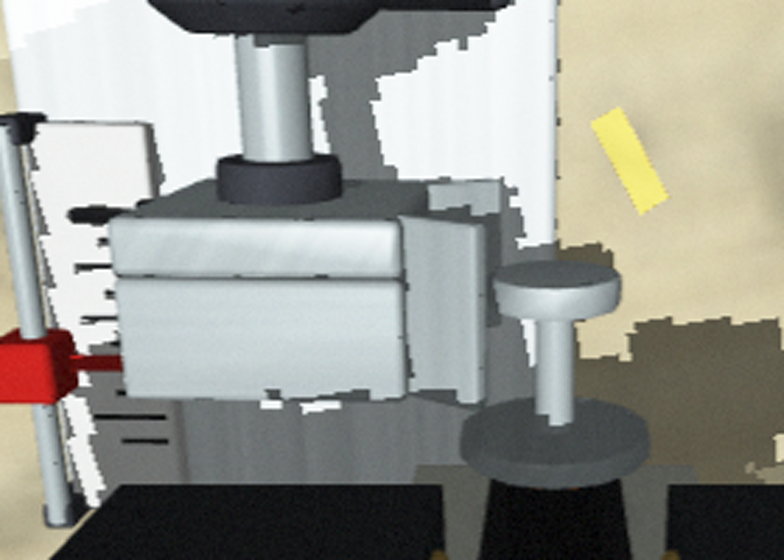

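Mouth view: block rear edge at v 198 (predicted 197), head at (319,222), lined up with the chamber and just outside the flare. I'll slide in and watch the force.

>>> send_rows --plan '[[[0,-0.3,0,0,0,0],[0,-0.7,0,0,0,0],[0,-1.1,0,0,0,0],[0,-1.5,0,0,0,0],[0,-1.9,0,0,0,0],[0,-2.3,0,0,0,0],[0,-2.5,0,0,0,0],[0,-2.5,0,0,0,0]]]'

```text
clock: 6.87
tool_pos: [0.5432, -0.0317, 0.0411]
orientation: [-180.0, -0.0, -10.2]
force: [0.3, 0.2, -0.8]
opening: 0.0138
gripper_force: 30.0
```

>>> send_rows --plan '[[[0,-0.2,0,0,0,0],[0,-0.4,0,0,0,0],[0,-0.6,0,0,0,0],[0,-0.8,0,0,0,0],[0,-1,0,0,0,0],[0,-1.2,0,0,0,0],[0,-1.2,0,0,0,0],[0,-1.2,0,0,0,0]]]'

```text
clock: 7.53
tool_pos: [0.5452, -0.0203, 0.0411]
orientation: [180.0, 0.0, -10.2]
force: [0.6, -0.3, -0.8]
opening: 0.0137
gripper_force: 30.0
```

```bash
python3 -c "
from h import *
move(T((-.073,0.001,.0411)),yaw)"
```

```text
cm [ 0.01 -0.34 -0.  ] rot [0.   0.   0.01] clock 7.5333 pos [ 0.5452 -0.0203  0.0411] F [ 0.59 -0.31 -0.78]
```

>>> send_rows --plan '[[[0,-0.1,0,0,0,0],[0,-0.2,0,0,0,0],[0,-0.3,0,0,0,0],[0,-0.3,0,0,0,0],[0,-0.3,0,0,0,0]]]'

```text
clock: 7.95
tool_pos: [0.5456, -0.0175, 0.041]
orientation: [180.0, 0.0, -10.2]
force: [-0.4, -1.3, -1.4]
opening: 0.0136
gripper_force: 30.0
```

>>> send_rows --plan '[[[0,-0.05,0,0,0,0],[0,-0.1,0,0,0,0],[0,-0.1,0,0,0,0],[0,-0.1,0,0,0,0]]]'

```text
clock: 8.28
tool_pos: [0.5459, -0.0165, 0.0411]
orientation: [-180.0, -0.0, -10.2]
force: [-0.6, -0.1, -1.7]
opening: 0.0135
gripper_force: 30.0
```

>>> send_rows --plan '[[[0,-0.05,0,0,0,0],[0,-0.1,0,0,0,0],[0,-0.1,0,0,0,0],[0,-0.1,0,0,0,0]]]'

```text
clock: 8.62
tool_pos: [0.5459, -0.0159, 0.0411]
orientation: [180.0, 0.0, -10.2]
force: [0.3, -3.4, -0.3]
opening: 0.0139
gripper_force: 30.0
```

```bash
python3 -c "
from h import *
move(T((-.073,0.001,.0411)),yaw); print(ctrl.get_obs()['moment'])"
```

```text
cm [ 0.01  0.11 -0.  ] rot [ 0.02  0.01 -0.02] clock 8.6167 pos [ 0.5459 -0.0159  0.0411] F [ 0.33 -3.43 -0.3 ]
[-1.37509201 -0.0113551  -0.17062378]
```

>>> send_rows --plan '[[[0,-0.05,0,0,0,0],[0,-0.05,0,0,0,0],[0,-0.05,0,0,0,0]]]'

```text
clock: 8.87
tool_pos: [0.5459, -0.0157, 0.0411]
orientation: [180.0, 0.0, -10.2]
force: [0.1, -6.6, -0.1]
opening: 0.0139
gripper_force: 30.0
```

```bash
python3 - <<'E'
from h import *
move(T((-.073,0.001,.0411)),yaw)
im,K,P=snap('wrist'); b=im[120:320,150:430]
a,K,P=snap('top'); c=a[195:255,255:335]
can=np.zeros((560,800,3),np.uint8); can[:320,:448]=cv2.resize(b,(448,320)); can[:264,448:]=cv2.resize(c,(352,264))
s,K,P=snap('side'); can[320:560,0:400]=cv2.resize(s[220:304,280:420],(400,240)); cv2.imwrite("pics/c7.png",can)
E
```

```text
cm [ 0.02  0.12 -0.  ] rot [ 0.05  0.03 -0.02] clock 8.8667 pos [ 0.5459 -0.0157  0.0411] F [ 0.06 -6.6  -0.12]
```

View pics/c7.png

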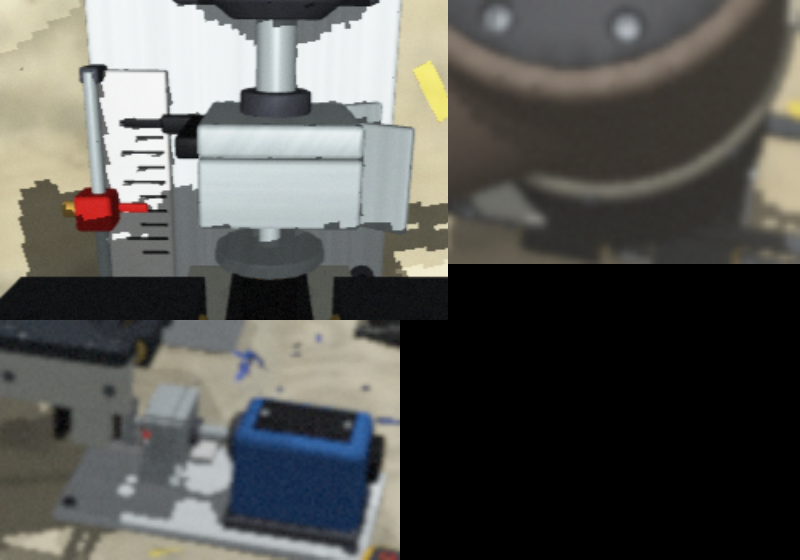

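Seated: −6.6 N at the closed end, with the stud emerging near the block's middle. The wrist view shows the pointer tip at about (227,196) and the red line at about (240,250). I'll measure the travel needed.

```bash
cat >> h.py <<'E'
def gauge(dbg=False):
    im,K,P=snap('wrist'); g=cv2.cvtColor(im,cv2.COLOR_BGR2HSV).astype(int); 
    red=((g[...,0]<8)|(g[...,0]>172))&(g[...,1]>150)&(g[...,2]>90)
    red[300:]=0; red[:,:150]=0; red[:,300:]=0
    ys,xs=np.where(red); row=np.bincount(ys,minlength=480)
    xr=xs.max(); sel=(xs>xr-10)&(xs<=xr-1); vr=ys[sel].mean(); ur=xr-5
    # pointer: dark in the columns just around the line's end, above the line
    r=onz(ur,vr,.018,K,P)-o0
    dark=(g[...,2]<70)
    return im,K,P,(ur,vr),r@cx,r@cy,dark,red
E
python3 - <<'E'
from h import *
im,K,P,q,rx,ry,dark,red=gauge(); print("red",q,rx,ry, "red box", np.argwhere(red).min(0),np.argwhere(red).max(0))
for u in range(222,256,3): print(u,np.where(dark[180:275,u])[0]+180)
E
```

```text
red (np.int64(237), np.float64(249.5)) -0.05350891866379884 0.04474696153313499 red box [238 196] [258 242]
222 [243 244 245 246 247 248 251 252 253 254 255 256 257 258 259]
225 [196]
228 [194 195 196 197 198 215 233]
231 [194 195 196 197 198 215 233 234 268 269]
234 [194 195 196 197 198 199 215 233 268 269]
237 [195 196 197 198 199 205 206 215 224 225 233 268 269]
240 [195 196 197 198 199 205 206 215 224 225 233 242 260 269]
243 [195 196 197 198 199 205 215 224 233 242 243 251 252 260 268 269]
246 [195 196 197 198 199 205 215 224 233 242 243 251 252 260 268 269]
249 [195 196 197 198 199 205 215 224 233 234 242 251 252 260 268 269]
252 [192 193 194 195 196 197 198 199 200 201 202 224 233 242 243 251 252 260
 268 269]
255 [191 192 193 194 195 196 197 198 199 200 201 202]
```

```bash
python3 - <<'E'
from h import *
im,K,P=load('wrist')
p=onz(231,196.2,.017,K,P)-o0; print("pointer",p@cx,p@cy)
E
```

```text
pointer -0.025619071737708974 0.04611881434084917
```

>>> send_rows --plan '[[[-0.1,0.1,0,0,0,0],[-0.3,0.1,0,0,0,0],[-0.5,0.1,0,0,0,0],[-0.7,0.1,0,0,0,0],[-0.9,0.1,0,0,0,0],[-1,0.1,0,0,0,0],[-1,0.1,0,0,0,0],[-1,0.1,0,0,0,0]]]'

```text
clock: 9.73
tool_pos: [0.5368, -0.0142, 0.0412]
orientation: [-180.0, -0.1, -10.2]
force: [4.4, -4.2, -4.4]
opening: 0.0139
gripper_force: 30.0
```

```bash
cat >> h.py <<'E'
def state():
    im,K,P,q,rx,ry,dark,red=gauge()
    best=None
    # pointer: thickest dark run within the columns ~ tip (own y 44..47 mm), tracked between rest and the mark
    cols=range(q[0]-8,q[0]-1); vs=[]
    for u in cols:
        d=np.where(dark[150:300,u])[0]+150; runs=[r for r in np.split(d,np.where(np.diff(d)>1)[0]+1) if 4<=len(r)<=9]
        vs.append([(round(r.mean(),1),len(r)) for r in runs])
    print("red",q,round(rx*1000,2),"runs",vs)
    v=np.median([r[0][0] for r in vs if r]) if any(vs) else None
    if v:
        p=onz(q[0]-4,v,.017,K,P)-o0; print("pointer v",v,"x mm",round(p@cx*1000,2),"to go mm",round((p@cx-rx)*1000,2))
    o=ctrl.get_obs(); t=o["tool_pos"]-o0; f=o["force"]; print("tcp own mm",(t@cx*1000).round(2),(t@cy*1000).round(2),(t[2]*1000).round(2),"F own",(f@cx).round(2),(f@cy).round(2),f[2].round(2),"M",o["moment"].round(2),"open",o["opening"].round(4),o["orientation"].round(2),o["clock"])
E
python3 -c "
from h import *
state()"
```

```text
red (np.int64(236), np.float64(232.54716981132074)) -53.55 runs [[(np.float64(191.5), 4), (np.float64(296.0), 7)], [(np.float64(191.5), 4), (np.float64(296.0), 7)], [(np.float64(192.0), 5), (np.float64(296.0), 7)], [(np.float64(192.0), 5), (np.float64(296.0), 7)], [(np.float64(192.0), 5), (np.float64(296.0), 7)], [(np.float64(191.5), 6), (np.float64(296.0), 7)], [(np.float64(191.5), 6), (np.float64(296.0), 7)]]
pointer v 191.5 x mm -32.47 to go mm 21.08Traceback (most recent call last):
  File "<string>", line 3, in <module>
    state()
    ~~~~~^^
  File "h.py", line 49, in state
    o=ctrl.get_obs(); t=o["tool_pos"]-o0; f=o["force"]; print("tcp own mm",(t@cx*1000).round(2),(t@cy*1000).round(2),(t[2]*1000).round(2),"F own",(f@cx).round(2),(f@cy).round(2),f[2].round(2),"M",o["moment"].round(2),"open",o["opening"].round(4),o["orientation"].round(2),o["clock"])
                                                                                                                                                                                                                                ^^^^^^^^^^^^^^^^^^
AttributeError: 'float' object has no attribute 'round'
```

```bash
sed -i 's/o\["opening"\].round(4)/round(o["opening"],4)/; s/o\["moment"\].round(2)/np.round(o["moment"],2)/' h.py
```

>>> send_rows --plan '[[[-0.2,0.05,0,0,0,0],[-0.4,0.05,0,0,0,0],[-0.7,0.05,0,0,0,0],[-1,0.05,0,0,0,0],[-1.3,0.05,0,0,0,0],[-1.5,0.05,0,0,0,0],[-1.5,0.05,0,0,0,0],[-1.5,0.05,0,0,0,0]]]'

```text
clock: 10.45
tool_pos: [0.5238, -0.0116, 0.0416]
orientation: [-179.9, -0.3, -10.1]
force: [10.1, -6.0, -6.5]
opening: 0.0134
gripper_force: 30.0
```

```bash
python3 -c "
from h import *
state()"
```

```text
red (np.int64(235), np.float64(207.5)) -53.77 runs [[(np.float64(191.5), 4), (np.float64(296.0), 7)], [(np.float64(191.0), 5), (np.float64(296.0), 7)], [(np.float64(191.0), 5), (np.float64(296.0), 7)], [(np.float64(191.0), 5), (np.float64(296.0), 7)], [(np.float64(191.0), 5), (np.float64(296.0), 7)], [(np.float64(191.0), 5), (np.float64(296.0), 7)], [(np.float64(191.5), 6), (np.float64(296.0), 7)]]
pointer v 191.0 x mm -45.53 to go mm 8.23
tcp own mm -95.61 2.41 41.64 F own 9.5 -3.87 -8.42 M [-2.13 -3.3  -0.24] open 0.0135 [-179.91   -0.26  -10.15] 10.5
```

>>> send_rows --plan '[[[-0.1,0.02,0.03,0,0,0],[-0.2,0.04,0.06,0,0,0],[-0.3,0.06,0.08,0,0,0],[-0.4,0.06,0.08,0,0,0],[-0.5,0.06,0.08,0,0,0],[-0.5,0.06,0.08,0,0,0],[-0.5,0.06,0.08,0,0,0]]]'

```text
clock: 11.08
tool_pos: [0.5201, -0.0109, 0.0414]
orientation: [-179.9, -0.4, -10.1]
force: [11.3, -5.4, -5.4]
opening: 0.0138
gripper_force: 30.0
```

```bash
python3 -c "
from h import *
state()"
```

```text
red (np.int64(234), np.float64(200.5)) -53.84 runs [[(np.float64(296.0), 7)], [(np.float64(296.0), 7)], [(np.float64(191.5), 4), (np.float64(296.0), 7)], [(np.float64(191.5), 4), (np.float64(296.0), 7)], [(np.float64(191.5), 4), (np.float64(296.0), 7)], [(np.float64(191.5), 4), (np.float64(296.0), 7)], [(np.float64(191.5), 4), (np.float64(296.0), 7)]]
pointer v 191.5 x mm -49.45 to go mm 4.39
tcp own mm -99.35 2.39 41.45 F own 12.63 -3.48 -5.49 M [-1.97 -3.9  -0.26] open 0.0143 [-179.86   -0.39  -10.12] 11.1333
```

>>> send_rows --plan '[[[-0.1,0.02,0.03,0,0,0],[-0.2,0.04,0.06,0,0,0],[-0.3,0.04,0.06,0,0,0],[-0.4,0.04,0.06,0,0,0],[-0.4,0.04,0.06,0,0,0],[-0.4,0.04,0.06,0,0,0],[-0.4,0.04,0.06,0,0,0]]]'

```text
clock: 11.72
tool_pos: [0.5171, -0.0104, 0.0413]
orientation: [-179.8, -0.5, -10.1]
force: [12.3, -5.3, -3.7]
opening: 0.0138
gripper_force: 30.0
```

```bash
python3 - <<'E'
from h import *
state()
im,K,P=load('wrist'); cv2.imwrite("pics/c8.png",cv2.resize(im[150:280,170:370],(800,520),interpolation=cv2.INTER_CUBIC))
E
```

```text
red (np.int64(234), np.float64(196.03846153846155)) -54.63 runs [[(np.float64(296.0), 7)], [(np.float64(296.0), 7)], [(np.float64(191.5), 4), (np.float64(296.0), 7)], [(np.float64(191.5), 6), (np.float64(296.0), 7)], [(np.float64(191.5), 6), (np.float64(296.0), 7)], [(np.float64(191.5), 6), (np.float64(296.0), 7)], [(np.float64(191.5), 6), (np.float64(296.0), 7)]]
pointer v 191.5 x mm -52.5 to go mm 2.13
tcp own mm -102.44 2.41 41.31 F own 13.41 -3.83 -3.66 M [-2.03 -4.38 -0.21] open 0.0137 [-179.82   -0.49  -10.09] 11.7667
```

View pics/c8.png

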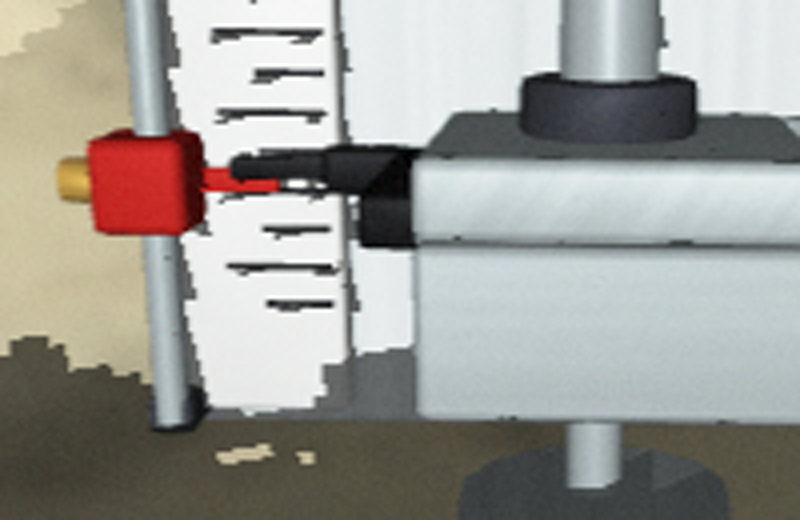

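Wrist crop: red line at v≈195 (left of the tip, crop (215,180)), pointer tip just short of it at v≈191.5. The pointer now covers part of the line, so I'll measure red only left of the tip.

```bash
cat >> h.py <<'E'
def fine():
    im,K,P=snap('wrist'); a=im.astype(int); w=np.clip(a[...,2]-np.maximum(a[...,0],a[...,1])-40,0,None)
    for us in (range(221,224),range(223,226),range(225,228)):
        c=w[180:210,us].sum(1); print("red v",(np.arange(180,210)@c/c.sum()).round(2),end=" ")
    vr=(lambda c:np.arange(180,210)@c/c.sum())(w[180:210,221:226].sum(1))
    rx=(onz(223,vr,.018,K,P)-o0)@cx
    V=a.max(2); d=np.clip(110-V,0,None)[180:203,231:240].sum(1); vp=np.arange(180,203)@d/d.sum()
    px=(onz(235,vp,.017,K,P)-o0)@cx
    print("ptr v",vp.round(2),"to go mm",((px-rx)*1000).round(2),(rx*1000).round(2))
    o=ctrl.get_obs(); t=o["tool_pos"]-o0; f=o["force"]; print("tcp",(t@cx*1000).round(2),"F",(f@cx).round(2),(f@cy).round(2),f[2].round(2))
E
python3 -c "
from h import *
fine()"
```

```text
red v 194.54 red v 194.58 red v 194.72 ptr v 191.89 to go mm 1.19 -53.88
tcp -102.42 F 12.94 -3.54 -3.34
```

>>> send_rows --plan '[[[-0.06,0.02,0.02,0,0,0],[-0.12,0.03,0.04,0,0,0],[-0.15,0.03,0.04,0,0,0],[-0.15,0.03,0.04,0,0,0],[-0.15,0.03,0.04,0,0,0],[-0.15,0.03,0.04,0,0,0]]]'

```text
clock: 12.32
tool_pos: [0.5162, -0.0102, 0.0412]
orientation: [-179.8, -0.5, -10.1]
force: [13.5, -4.2, -2.9]
opening: 0.0136
gripper_force: 30.0
```

```bash
python3 -c "
from h import *
fine()
im,K,P=load('wrist'); cv2.imwrite('pics/c9.png',cv2.resize(im[170:220,190:270],(800,500),interpolation=cv2.INTER_CUBIC))"
```

```text
red v 192.66 red v 192.74 red v 193.0 ptr v 191.55 to go mm 0.43 -53.84
tcp -103.34 F 14.22 -1.97 -2.49
```

View pics/c9.png

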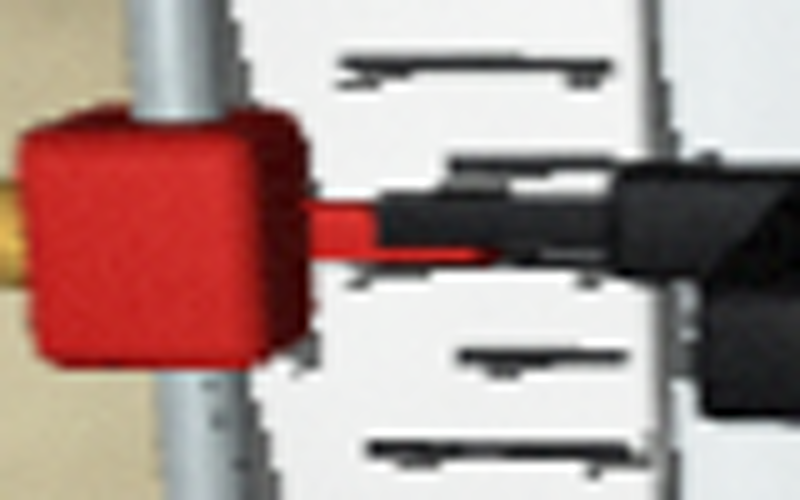

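Pointer at crop v≈220 against red line at v≈232, so about 0.5 mm remains. One last nudge.

>>> send_rows --plan '[[[-0.03,0,0.02,0,0,0],[-0.07,0,0.02,0,0,0],[-0.07,0,0.02,0,0,0],[-0.07,0,0.02,0,0,0],[-0.07,0,0.02,0,0,0],[-0.07,0,0.02,0,0,0]]]'

```text
clock: 12.87
tool_pos: [0.5157, -0.0101, 0.0412]
orientation: [-179.8, -0.6, -10.1]
force: [13.4, -6.4, -1.7]
opening: 0.0136
gripper_force: 30.0
```

```bash
python3 -c "
from h import *
fine(); fine()"
```

```text
red v 191.7 red v 191.8 red v 191.91 ptr v 191.49 to go mm -0.02 -53.85
tcp -103.85 F 15.37 -3.03 -0.59
red v 191.71 red v 191.79 red v 191.92 ptr v 191.44 to go mm 0.01 -53.85
tcp -103.82 F 14.11 -3.53 -1.46
```

>>> send_rows --plan '[[[0,0,0,0,0,0],[0,0,0,0,0,0],[0,0,0,0,0,0],[0,0,0,0,0,0],[0,0,0,0,0,0],[0,0,0,0,0,0],[0,0,0,0,0,0],[0,0,0,0,0,0]]]'

```text
clock: 13.63
tool_pos: [0.5157, -0.0101, 0.0412]
orientation: [-179.8, -0.6, -10.1]
force: [13.5, -6.2, -1.2]
opening: 0.0135
gripper_force: 30.0
```

```bash
python3 -c "
from h import *
fine()"
```

```text
red v 191.7 red v 191.8 red v 191.92 ptr v 191.44 to go mm 0.01 -53.85
tcp -103.83 F 13.69 -2.78 -2.04
```

Pointer on the mark (0.0 mm), steady under about 14 N, grip holding. I'm handing in.

```bash
python3 -c "
from plant import ctrl
print(ctrl.close_job())"
```

```text
the job is handed in; nothing more can be done
None
```

The job is handed in: I seated the 71 mm knob's head against the closed end of the slot and drew it out until the pointer stood on the red mark. It measured within about 0.1 mm in the wrist camera, without going past. The gripper was still holding it there under about 14 N at 13.7 s. No verdict came back.

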